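# Right a fallen medicine carton against the stock panel

## Robot

A 7-joint arm with a two-finger parallel gripper is mounted at the origin on a cart in front of the work surface, level with it; the furniture and walls round the work are solid. World frame = base frame: x ahead of the robot, y to its left, z up, the work surface at z = 0. Lengths are in m, angles in rad, forces in N, time in s.
With the tool pointing down it reaches from about 0.425 to 0.875 m from the base axis. Payload 4.7 kg.
Tool frame: the origin (TCP) lies at the very end of the fingers, on their centre line; the grasp point (between the pads) lies ctrl.pinch_z behind it (ctrl.pinch_z is the distance from the TCP to the grasp point, in m); x points along the fingers, y is the direction in which the jaws open and shut, and the axes are right-handed (so a half turn about x gives the same grasp; the last joint's range is limited). The gripper opens to 87 mm and grips with 3 to 60 N. Pads are 19 mm wide; open, the fingers measure 117 mm over their backs; the gripper's body (75 mm by 190 mm) begins 51 mm behind the grasp point.
Start: joints at [1.177, 0.321, -0.07, 1.45, 0.023, 1.371, -0.057], TCP at [0.258, -0.597, 0.223] pointing down, gripper open.
Joint ranges: [-2.86, 2.86], [-0.3, 2.09], [-1.38, 1.24], [0.06, 2.45], [-1.56, 4.7], [0.09, 2.05], [-2.69, 2.69]. Speed limits (rad/s): [2.57, 2.57, 3.14, 3.14, 3.14, 3.14, 3.14].

## Interface

Orientations are given as a rotation vector (axis times angle).
In Python, from bench import get_state, get_image, camera_info, order, ctrl gives the robot as it stands.
- The arm moves only by the tool jog_arm, never from a script. Its arguments are lists of equal length, an entry for each row: "claw": the finger opening in mm, from 0 to 87; "xyz": the shift along the tool's x, y, z in mm, a list of three; "roll": the turn about the tool's x in degrees. In form: {"claw": [claw, ...], "xyz": [[tx, ty, tz], ...], "roll": [roll, ...]}. A call has 1 to 5 rows; each row is the pose to reach, as a shift and turn from the pose measured when the call began, along the tool's axes at that moment; what a row does not reach only later rows make up. A row lasts 1/10 s, in which the tool goes at most 50 mm and 8.59 degrees, less where a joint would pass 70% of its speed; a pose out of reach is approached as far as the arm can. A call with a gripper value outside its range is refused whole. The fingers move at their own pace and stop on an object; "force" is the grip in N (left out, the last holds). Time passes only in rows, so rows that repeat a pose let the fingers close. It gives the time, the measured TCP pose, the force and the opening at its end, in the units of the state.
- get_state(): the state, without advancing time (a new reading comes with each control period).
- get_image(name): name is "side" or "top" or "wrist"; returns (picture, depth): 384x512x3 uint8, red, green, blue; 384x512 float32, m along the optical axis (not along the pixel's ray), 0 where there is no reading.
- camera_info(name): a dict with "intrinsics" (3x3 intrinsics, pixels), "dist" ([k1, k2, p1, p2, k3] as OpenCV has them; the pictures are not rectified), "rvec" (rotation vector, rad) and "tvec" (3), from world to camera coordinates, as OpenCV has them; the wrist camera has in their place "tool_from_camera" (4x4, takes a point from camera to tool coordinates, whose origin is the TCP and whose axes are the tool frame's). Camera axes: x right, y down, z forward; pixel columns grow to the right and rows downward; lengths in m; the calibration is good to about 2 mm. A picture is of the moment at which its call begins: read the wrist's pose just before it. camera_info takes no time and is no camera call.
- order.close_job(): hands the job in, once; it reports no verdict.
The state is a dict: "time": time; "joint_positions": joint angles; "qd": joint speeds; "joint_torque": joint torques, N m; "position": TCP position; "tool_rot": TCP orientation; "ft_force": force on the tool from outside, world axes, zero at the start; "torque": the same for the moment, N m; "grip_width": opening from 0.0 (shut) to 1.0 (fully open).
Only numpy, scipy, OpenCV 4.12 (cv2) and the standard library are available. Lean on these libraries where they do the work, as an engineer would, in place of code of your own. Each camera call takes 0.05 s, during which the arm holds its last target. There are 200 camera calls.

## Task

One medicine carton has fallen over in front of the white stock panel. Prop it up with its top end leaning on the panel, then push its foot in until it stands upright, flush against the panel, in the gap between the standing brown-banded carton and the white jar. Leave those two where they stand, and let go of everything.

Things in the scene. Friction and masses are not known exactly. Their poses are not given: they have to be found in the camera images.
- carton_center (a point): Middle of the fallen carton: a closed white box with an orange-red band, 61 x 86 x 160 mm, 0.14 to 0.27 kg. z runs along the 160 mm length from foot to top end, x across the 61 mm width, y across the 86 mm depth. It starts flat on a narrow side (61 mm wide, 86 mm high, y up), its top end pointing roughly at the panel and 80 to 130 mm short of it.
- carton_foot_edge (a point): Middle of the 61 mm long foot edge of the fallen carton, where its foot meets the side it lies on (-y). Same axes as carton_center. The carton tips up about this edge, and the -y side is the one that comes against the panel. Tipped up, it drops on to its foot by itself only beyond about 62 degrees from lying.
- panel_foot (a point): Foot of the front face of the stock panel, mid width, at bench height. The panel is a fixed upright sheet of smooth, slippery white steel (friction about 0.25), 360 mm wide, 150 mm high, 6 mm thick. x points into it, away from the robot, square to the face; y runs along the face to the left, z up. Behind it lies a 60 mm flange with gussets.
- brown_carton: Bystander: a standing white carton with a dark brown band, 61 (along the panel) x 86 x 160 mm high, beside the gap just in front of the panel, about 150 mm to one side of its middle (either side). Origin at the centre of its underside; z up.
- white_jar: Bystander: a standing white screw jar, 62 mm in diameter, 96 mm high, about 150 mm to the other side of the panel's middle. Origin at the centre of its underside; z up.
Things that resemble listed ones, but are neither listed nor needed, are in the scene too. Leave any turquoise look-alike of the part that bears carton_center alone.

How it is judged:
On the way, in this order (a step that is already met when the one before it is completed fails the run):
1. the carton leans with its top end on the panel, 30 to 81 degrees up from lying, its foot still out from the panel (angle between carton_center's own z axis and vertical between 0.15 and 1.05 rad and contact force between carton and panel above 0.1 N), for 0.2 s.
2. the carton stands upright on its foot, flush against the panel (angle between carton_center's own z axis and vertical below 0.06 rad and x of carton_center in the frame of panel_foot above -0.053 m), for 0.1 s.
At the end, for the whole second after the job is handed in: The carton stands at rest on its foot on the bench, top end up, within 3.4 degrees of upright, its back flush with the panel (square within 7 degrees, its middle at most 53 mm from the face; perfectly flush is 43 mm), its middle within 85 mm of the panel's middle (all of step 2 and height (world z) of carton_center between 0.074 and 0.086 m and x of carton_center in the frame of panel_foot below -0.035 m and y of carton_center in the frame of panel_foot between -0.085 and 0.085 m and angle between the y axis of carton_center and the x axis of panel_foot, either way round below 0.12 rad and linear speed of carton below 0.01 m/s); the robot touches nothing.
It fails at once if the standing brown-banded carton is shifted more than 20 mm or tipped (distance of brown_carton from where it was at the start of the episode above 0.02 m or angle between brown_carton's own z axis and vertical above 0.2 rad).
It fails at once if the white jar is shifted more than 20 mm or tipped (distance of white_jar from where it was at the start of the episode above 0.02 m or angle between white_jar's own z axis and vertical above 0.2 rad).
It also fails if it takes over 67 s, if anything falls off the work surface, if the arm or the gripper's body presses on something with over 40 N, if the wrist force passes 120 N, or if a joint passes its speed limit or range.

## Working session

There is one attempt and no reset: what is moved stays moved. The work goes in short steps, Python scripts to look and compute and a tool call to move; the robot and the scene stay as the last step left them, time stands still between calls to the robot, and variables do not carry over. Pictures are saved under pics/ and viewed, about 8 in all and at most 12, crops included, and the job is handed in when it is done.

Besides the shell and the picture viewer there is one more tool, called after "Emit:" as name(argument=value, ...), one argument or row to a line, values as JSON. jog_arm: Moves the arm, as the interface text tells. Its arguments: {"type":"object","properties":{"claw":{"type":"array"},"xyz":{"type":"array"},"roll":{"type":"array"},"force":{"type":"number"}},"required":["claw","xyz","roll"]}

```bash
mkdir -p pics; ls; cat > h.py <<'E'
import numpy as np, cv2
from bench import get_state, get_image, camera_info, order, ctrl
def world(name, depth, info, px, st=None):
    px=np.array(px,float).reshape(-1,2); K=np.array(info["intrinsics"]); d=np.array(info["dist"])
    u=cv2.undistortPoints(px[:,None],K,d)[:,0]
    z=np.array([depth[int(round(v)),int(round(c))] for c,v in px])
    pc=np.c_[u*z[:,None],z]
    if name=="wrist":
        T=np.array(info["tool_from_camera"]); p=pc@T[:3,:3].T+T[:3,3]
        R=cv2.Rodrigues(np.array(st["tool_rot"],float))[0]; return p@R.T+np.array(st["position"])
    R=cv2.Rodrigues(np.array(info["rvec"],float))[0]; return (pc-np.array(info["tvec"]).ravel())@R
def cloud(name, depth, info, st=None):
    vv,uu=np.mgrid[0:384,0:512]
    return world(name,depth,info,np.c_[uu.ravel(),vv.ravel()],st).reshape(384,512,3)
E
python3 - <<'E'
from h import *
s=get_state(); print(s); print(ctrl.pinch_z)
for n in("top","side"):
    im,d=get_image(n); np.savez(f"{n}0.npz",im=im,d=d); cv2.imwrite(f"pics/{n}0.png",im[:,:,::-1])
E
```

```text
pics
{'time': 0.0, 'joint_positions': array([ 1.17711096,  0.32181752, -0.07008715,  1.45168395,  0.02260501,
        1.37079609, -0.05688093]), 'qd': array([ 0.00019823, -0.00141457,  0.0003126 , -0.00043257, -0.00055189,
        0.00097533, -0.00029087]), 'joint_torque': array([ 6.20803148e-04, -4.91284811e+01, -4.03308626e-01, -3.12531745e+01,
       -6.37762877e-02,  4.36411088e-02,  1.94163649e-04]), 'position': array([ 0.25750732, -0.5962082 ,  0.2214606 ]), 'tool_rot': array([ 1.9972338 ,  0.41500987, -1.99823092]), 'ft_force': array([ 0.80843384, -0.17554414,  0.15844824]), 'torque': array([0.01124013, 0.040619  , 0.04749081]), 'grip_width': 0.997809821379871}
0.0187
```

View pics/top0.png

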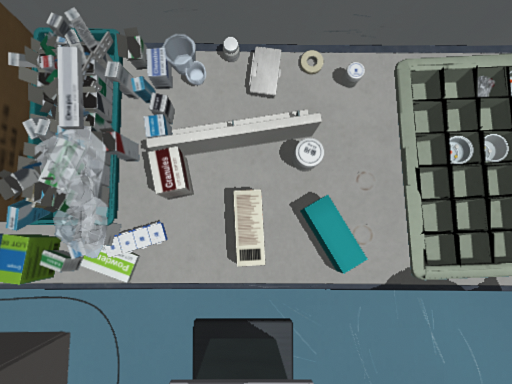

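View pics/side0.png

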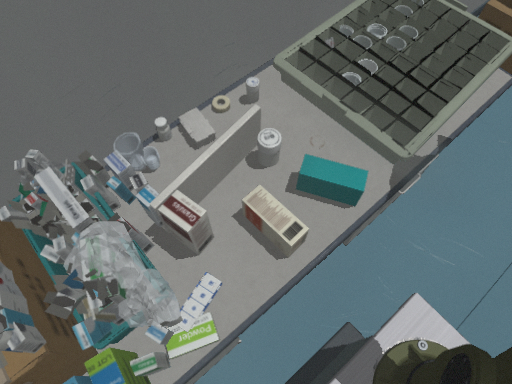

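The top view shows the panel running from (150,140) to (320,117), the brown carton at (170,170), the jar at (309,152) and the target box with its barcode at (249,227). What could be taken for the target: the turquoise box (335,232), which is the look-alike to leave; the brown-banded carton (170,170), which is standing; and the green "Powder" box (110,262), which is flat. The side view shows the orange band on the white box at (258,215), so that is the target.

```bash
python3 - <<'E'
from h import *
C={}
for n in("top","side"):
    f=np.load(n+"0.npz"); C[n]=cloud(n,f["d"],camera_info(n)); 
c=C["top"]
def rect(c,box,zl,zh,nm):
    u0,v0,u1,v1=box; p=c[v0:v1,u0:u1].reshape(-1,3); p=p[(p[:,2]>zl)&(p[:,2]<zh)]
    r=cv2.minAreaRect((p[:,:2]*1000).astype(np.float32)); print(nm,len(p),np.median(p[:,2]).round(4),r, cv2.boxPoints(r).round(0).tolist())
rect(c,(225,180,275,275),.07,.1,"carton"); rect(c,(140,100,330,155),.14,.155,"panel")
rect(c,(140,140,200,205),.155,.175,"brown"); rect(c,(285,130,330,175),.085,.105,"jar"); rect(c,(295,190,370,280),.05,.2,"turq")
rect(c,(225,180,275,275),-.02,.02,"floor")
s=C["side"]
rect(s,(235,180,315,260),.075,.1,"carton side")
im=np.load("side0.npz")["im"][170:270,220:330,::-1]
cv2.imwrite("pics/c.png",cv2.resize(im,None,fx=6,fy=6,interpolation=3))
print(s[215,258],s[240,290], s[232,262],s[245,285])
E
```

```text
carton 2117 0.085 ((486.68255615234375, -15.272403717041016), (159.68988037109375, 59.91367721557617), 3.432168960571289) [[405.0, 10.0], [409.0, -50.0], [568.0, -40.0], [565.0, 19.0]]
panel 1739 0.1487 ((672.718017578125, 14.768280029296875), (41.704952239990234, 359.57080078125), 9.605372428894043) [[622.0, 189.0], [682.0, -166.0], [723.0, -159.0], [663.0, 196.0]]
brown 1271 0.159 ((598.9713745117188, 150.22650146484375), (85.4960708618164, 60.195762634277344), 12.259745597839355) [[551.0, 171.0], [564.0, 112.0], [647.0, 130.0], [634.0, 189.0]]
jar 698 0.0952 ((662.1535034179688, -137.51669311523438), (91.44718170166016, 61.327301025390625), 23.772987365722656) [[608.0, -128.0], [633.0, -184.0], [716.0, -147.0], [692.0, -91.0]]
turq 2277 0.085 ((475.0248718261719, -198.41983032226562), (159.11227416992188, 61.03947448730469), 30.752883911132812) [[391.0, -213.0], [422.0, -265.0], [559.0, -184.0], [528.0, -132.0]]
floor 2615 -0.0011 ((490.5645446777344, -17.688323974609375), (216.4259490966797, 114.17894744873047), 0.3846484422683716) [[382.0, 39.0], [383.0, -76.0], [599.0, -74.0], [598.0, 40.0]]
carton side 1746 0.0848 ((489.87939453125, -12.854331970214844), (160.50404357910156, 61.2295036315918), 3.2364442348480225) [[408.0, 13.0], [411.0, -48.0], [572.0, -39.0], [568.0, 22.0]]
[0.51111869 0.01845837 0.08673376] [0.41974853 0.00368958 0.08355383] [0.49687191 0.01700951 0.00363792] [0.42318816 0.0134051  0.06045547]
```

View pics/c.png

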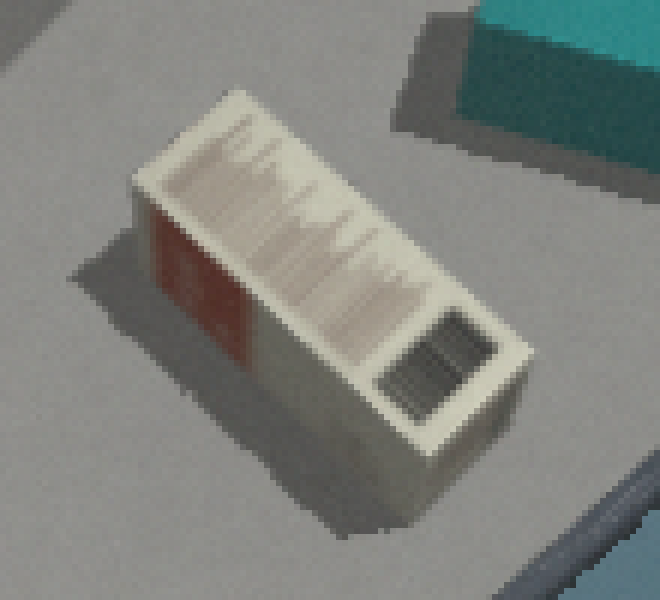

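The crop confirms it: the white carton with the orange-red band is the target. Its foot, beside the barcode window, points towards the robot. My plan is to grip it lightly across the 61 mm width near the top end, so that it can pivot between the pads. I then lift it to about 48°, drag it to lean on the panel, stand it upright, carry it flush and release it.

```bash
cat >> h.py <<'E'
def go(x,y,z,yaw):
    """shift (mm, tool axes) and roll (deg) to bring TCP to x,y,z (mm), jaws square to heading yaw (deg)"""
    s=get_state(); R=cv2.Rodrigues(np.array(s["tool_rot"],float))[0]
    d=R.T@(np.array([x,y,z])/1000-s["position"])*1000
    h=np.degrees(np.arctan2(R[1,2],R[0,2]))  # heading of tool z
    roll=-((yaw-h+90)%180-90)
    print("R",R.round(3).tolist(),"shift",d.round(1),"roll",round(roll,1),"heading",round(h,1),"q7",s["joint_positions"][6].round(2), "pos",(s["position"]*1000).round(1), "F",s["ft_force"].round(2))
E
python3 -c "
from h import *
go(548,-10.5,200,3.3)"
```

```text
R [[-0.001, 0.397, -0.918], [0.002, -0.918, -0.397], [-1.0, -0.002, 0.0]] shift [  22.2 -422.5 -498.9] roll 20.1 heading -156.6 q7 -0.06 pos [ 257.5 -596.3  221.5] F [-0.54  0.12  0.39]
```

Emit:
jog_arm(
  claw=[87,87,87,87,87],
  xyz=[
    [22,-422,-499],
    [22,-422,-499],
    [22,-422,-499],
    [22,-422,-499],
    [22,-422,-499],
  ],
  roll=[20,20,20,20,20],
  force=4,
)

```text
time: 0.6
position: [0.3692, -0.3708, 0.2136]
tool_rot: [2.191, 0.066, -2.194]
ft_force: [-0.5, -0.6, 0.5]
grip_width: 0.998
```

```bash
python3 -c "
from h import *
go(548,-10.5,200,3.3)"
```

```text
R [[-0.001, 0.059, -0.998], [0.002, -0.998, -0.059], [-1.0, -0.002, 0.001]] shift [  14.1 -349.1 -199.7] roll 0.1 heading -176.6 q7 -0.79 pos [ 369.2 -370.8  213.6] F [-0.53 -0.58  0.45]
```

Emit:
jog_arm(
  claw=[87,87,87,87,87],
  xyz=[
    [14,-349,-200],
    [14,-349,-200],
    [14,-349,-200],
    [14,-349,-200],
    [14,-349,-200],
  ],
  roll=[0,0,0,0,0],
)

```text
time: 1.1
position: [0.48, -0.1471, 0.2052]
tool_rot: [2.191, 0.066, -2.194]
ft_force: [0.0, -0.4, -0.0]
grip_width: 0.999
```

```bash
python3 -c "
from h import *
go(548,-10.5,200,3.3)"
```

```text
R [[-0.001, 0.058, -0.998], [0.001, -0.998, -0.058], [-1.0, -0.001, 0.001]] shift [   5.3 -132.4  -75.9] roll 0.0 heading -176.7 q7 -1.28 pos [ 480.  -147.1  205.2] F [ 0.05 -0.38 -0.  ]
```

Emit:
jog_arm(
  claw=[87,87,87,87,87],
  xyz=[
    [5,-132,-76],
    [5,-132,-76],
    [5,-132,-76],
    [5,-132,-76],
    [5,-132,-76],
  ],
  roll=[0,0,0,0,0],
)

```text
time: 1.6
position: [0.5481, -0.0089, 0.1997]
tool_rot: [2.188, 0.071, -2.193]
ft_force: [-1.4, -0.2, 0.6]
grip_width: 0.997
```

```bash
python3 - <<'E'
from h import *
go(548,-10.5,24,3.3)
s=get_state(); im,d=get_image("wrist"); cv2.imwrite("pics/w1.png",im[:,:,::-1])
c=cloud("wrist",d,camera_info("wrist"),s)
p=c.reshape(-1,3); p=p[(p[:,2]>.07)&(p[:,2]<.1)&(abs(p[:,1]+.015)<.07)&(p[:,0]<.6)]
r=cv2.minAreaRect((p[:,:2]*1000).astype(np.float32)); print(len(p),r,cv2.boxPoints(r).round(0).tolist())
E
```

```text
R [[-0.002, 0.062, -0.998], [0.002, -0.998, -0.063], [-1.0, -0.002, 0.002]] shift [175.7   2.   -0.2] roll 0.3 heading -176.4 q7 -1.61 pos [548.1  -8.9 199.7] F [-1.36 -0.17  0.55]
7674 ((489.7603759765625, -13.506004333496094), (159.39425659179688, 60.24763488769531), 3.195678472518921) [[409.0, 12.0], [412.0, -48.0], [571.0, -39.0], [568.0, 21.0]]
```

View pics/w1.png

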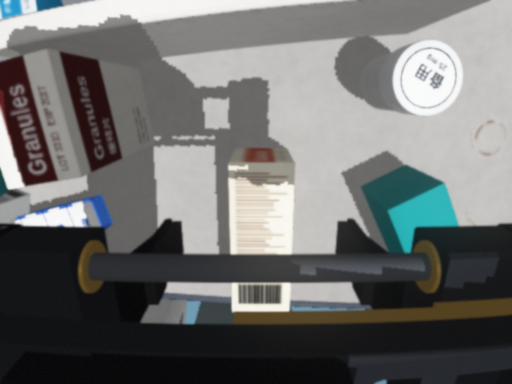

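The wrist view shows the carton's top face from (230,150) to (293,310), midway between the fingers. All three camera measurements agree, so I descend.

Emit:
jog_arm(
  claw=[87,87,87,87,87],
  xyz=[
    [50,2,-1],
    [100,2,-1],
    [140,2,-1],
    [176,2,-1],
    [176,2,-1],
  ],
  roll=[0,0,0,0,0],
)

```text
time: 2.15
position: [0.543, -0.0157, 0.0187]
tool_rot: [2.179, 0.062, -2.209]
ft_force: [0.5, 1.1, -0.8]
grip_width: 1.002
```

Emit:
jog_arm(
  claw=[55,55,55,55,55],
  xyz=[
    [0,0,0],
    [0,0,0],
    [0,0,0],
    [0,0,0],
    [0,0,0],
  ],
  roll=[0,0,0,0,0],
  force=4,
)

```text
time: 2.65
position: [0.5448, -0.015, 0.0206]
tool_rot: [2.183, 0.063, -2.204]
ft_force: [-0.4, 1.6, 6.7]
grip_width: 0.708
```

Emit:
jog_arm(
  claw=[55,55,55,55,55],
  xyz=[
    [0,0,0],
    [0,0,0],
    [0,0,0],
    [0,0,0],
    [0,0,0],
  ],
  roll=[0,0,0,0,0],
)

```text
time: 3.15
position: [0.5449, -0.0152, 0.0207]
tool_rot: [2.183, 0.063, -2.204]
ft_force: [0.4, 0.6, 1.4]
grip_width: 0.706
```

```bash
python3 -c "
from h import *
go(548,-10.5,24,3.3); print(np.radians(1), get_state()['grip_width']*87)
for th in (10,20,30,40,48): t=np.radians(th);print(th,(140*np.cos(t)-43*np.sin(t)-140).round(),(140*np.sin(t)+43*np.cos(t)-43).round())"
```

```text
R [[-0.01, 0.056, -0.998], [0.001, -0.998, -0.056], [-1.0, -0.001, 0.01]] shift [-3.4 -4.5 -3.3] roll -0.1 heading -176.8 q7 -1.7 pos [544.9 -15.2  20.7] F [0.37 0.57 1.44]
0.017453292519943295 61.40716996284138
10 -10.0 24.0
20 -23.0 45.0
30 -40.0 64.0
40 -60.0 80.0
48 -78.0 90.0
```

Emit:
jog_arm(
  claw=[55,55,55,55,55],
  xyz=[
    [-6,0,2],
    [-12,0,4],
    [-18,0,7],
    [-24,0,10],
    [-24,0,10],
  ],
  roll=[0,0,0,0,0],
)

```text
time: 3.65
position: [0.5352, -0.0159, 0.0458]
tool_rot: [2.184, 0.062, -2.203]
ft_force: [0.9, 0.2, 0.1]
grip_width: 0.703
```

Emit:
jog_arm(
  claw=[55,55,55,55,55],
  xyz=[
    [-5,0,3],
    [-11,0,7],
    [-16,0,10],
    [-21,0,13],
    [-21,0,13],
  ],
  roll=[0,0,0,0,0],
)

```text
time: 4.15
position: [0.5223, -0.0168, 0.0678]
tool_rot: [2.184, 0.061, -2.202]
ft_force: [-0.1, 0.0, -1.1]
grip_width: 0.706
```

```bash
python3 - <<'E'
from h import *
go(548,-10.5,24,3.3)
im,d=get_image("side"); np.savez("side2.npz",im=im,d=d)
cv2.imwrite("pics/s2.png",cv2.resize(im[80:300,150:400,::-1],None,fx=2.6,fy=2.6,interpolation=2))
E
```

```text
R [[-0.008, 0.056, -0.998], [-0.0, -0.998, -0.056], [-1.0, -0.0, 0.008]] shift [ 43.6  -4.8 -26.3] roll -0.1 heading -176.8 q7 -1.65 pos [522.3 -16.8  67.8] F [-0.15  0.03 -1.05]
```

View pics/s2.png

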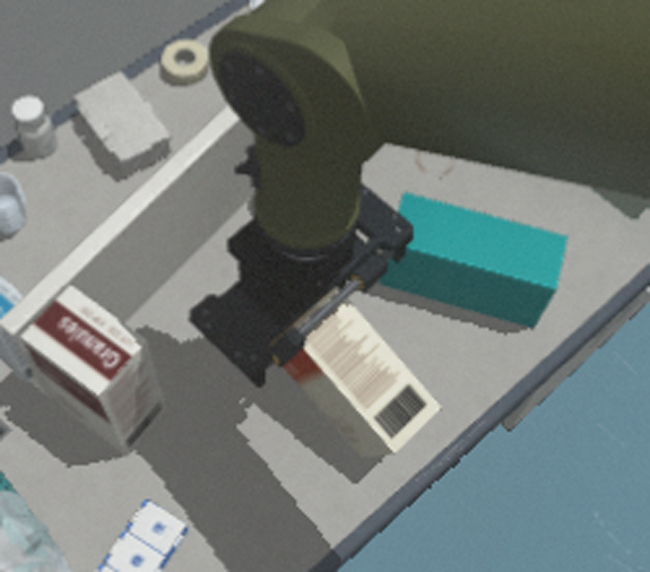

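The picture shows the carton in the jaws, with the barcode end at (415,415) low. I'll check its tilt from the depth data.

```bash
cat >> h.py <<'E'
def tilt(f,box,show=True):
    z=np.load(f); c=cloud("side",z["d"],camera_info("side")); im=z["im"].astype(int)
    u0,v0,u1,v1=box; p=c[v0:v1,u0:u1].reshape(-1,3)
    rng=np.random.default_rng(0); best=None
    p=p[(p[:,2]>.01)]
    for _ in range(400):
        a=p[rng.choice(len(p),3,False)]; n=np.cross(a[1]-a[0],a[2]-a[0]); n/=np.linalg.norm(n)+1e-12
        m=abs((p-a[0])@n)<.002
        if best is None or m.sum()>best.sum(): best=m
    q=p[best]; n=np.linalg.svd(q-q.mean(0))[2][2]; n*=np.sign(n[2])
    print(len(p),len(q),"normal",n.round(3),"tilt",np.degrees(np.arccos(n[2])).round(1),"mean",q.mean(0).round(3),"min",q.min(0).round(3),"max",q.max(0).round(3))
E
python3 -c "
from h import *
tilt('side2.npz',(270,195,320,255))"
```

```text
1876 1225 normal [-0.346 -0.017  0.938] tilt 20.3 mean [ 0.441 -0.02   0.101] min [ 0.381 -0.053  0.077] max [0.512 0.012 0.129]
```

The tilt is 20.3° with the foot on the bench, exactly as planned, so it pivots cleanly. I continue to about 48° and square the yaw to the panel by rolling −6°.

Emit:
jog_arm(
  claw=[55,55,55,55,55],
  xyz=[
    [-5,0,4],
    [-10,0,8],
    [-15,0,13],
    [-19,0,17],
    [-19,0,17],
  ],
  roll=[0,0,0,0,0],
)

```text
time: 4.7
position: [0.5053, -0.0178, 0.0874]
tool_rot: [2.185, 0.06, -2.201]
ft_force: [-0.1, -0.6, -0.7]
grip_width: 0.704
```

Emit:
jog_arm(
  claw=[55,55,55,55,55],
  xyz=[
    [-6,0,7],
    [-11,0,14],
    [-16,0,20],
    [-21,0,29],
    [-26,0,38],
  ],
  roll=[0,0,0,0,0],
)

```text
time: 5.2
position: [0.4667, -0.0199, 0.1141]
tool_rot: [2.185, 0.06, -2.201]
ft_force: [0.0, -0.7, -2.1]
grip_width: 0.701
```

Emit:
jog_arm(
  claw=[55,55,55,55,55],
  xyz=[
    [0,0,-5],
    [0,0,-10],
    [0,0,-15],
    [0,0,-20],
    [0,0,-20],
  ],
  roll=[-2,-4,-6,-6,-6],
)

```text
time: 5.7
position: [0.4876, -0.0185, 0.1137]
tool_rot: [2.13, 0.173, -2.146]
ft_force: [-0.9, 0.3, -2.5]
grip_width: 0.702
```

```bash
python3 - <<'E'
from h import *
go(548,-10.5,24,9.6)
im,d=get_image("side"); np.savez("side3.npz",im=im,d=d)
cv2.imwrite("pics/s3.png",cv2.resize(im[80:300,150:400,::-1],None,fx=2.6,fy=2.6,interpolation=2))
tilt('side3.npz',(262,195,320,255))
E
```

```text
R [[-0.008, 0.16, -0.987], [0.0, -0.987, -0.16], [-1.0, -0.001, 0.007]] shift [ 89.2   1.9 -61.6] roll -0.4 heading -170.8 q7 -1.47 pos [487.6 -18.5 113.7] F [-0.93  0.3  -2.5 ]
2534 1221 normal [-0.718 -0.119  0.686] tilt 46.7 mean [ 0.422 -0.028  0.115] min [ 0.368 -0.063  0.057] max [0.477 0.008 0.174]
```

View pics/s3.png

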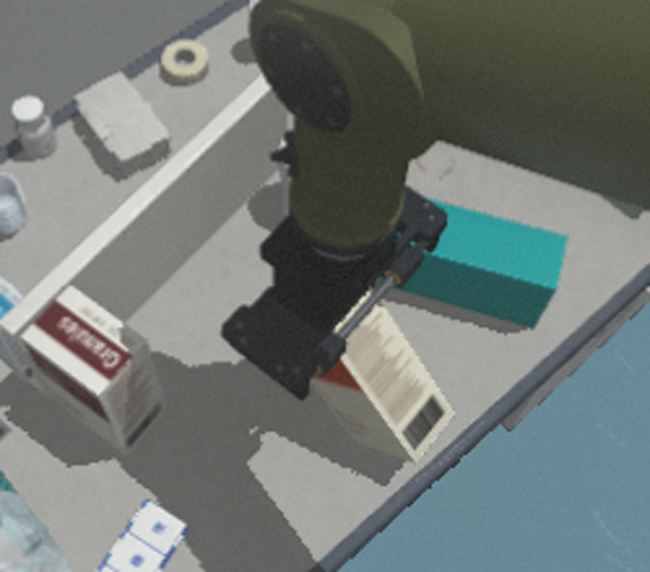

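Tilt is 46.7° and the heading of 9.4° matches the panel's 9.6°. The top edge should touch after about 121 mm of advance.

Emit:
jog_arm(
  claw=[55,55,55,55,55],
  xyz=[
    [0,0,-10],
    [0,0,-25],
    [0,0,-40],
    [0,0,-50],
    [0,0,-55],
  ],
  roll=[0,0,0,0,0],
)

```text
time: 6.25
position: [0.5421, -0.0094, 0.1129]
tool_rot: [2.129, 0.174, -2.148]
ft_force: [-0.5, 0.2, -1.1]
grip_width: 0.706
```

Emit:
jog_arm(
  claw=[55,55,55,55,55],
  xyz=[
    [0,0,-12],
    [0,0,-25],
    [0,0,-38],
    [0,0,-48],
    [0,0,-52],
  ],
  roll=[0,0,0,0,0],
)

```text
time: 6.75
position: [0.5939, -0.0009, 0.1123]
tool_rot: [2.129, 0.174, -2.148]
ft_force: [-0.3, 0.0, -1.1]
grip_width: 0.703
```

Emit:
jog_arm(
  claw=[55,55,55,55,55],
  xyz=[
    [0,0,-2],
    [0,0,-4],
    [0,0,-6],
    [0,0,-8],
    [0,0,-10],
  ],
  roll=[0,0,0,0,0],
)

```text
time: 7.25
position: [0.6039, 0.0006, 0.1123]
tool_rot: [2.129, 0.174, -2.148]
ft_force: [0.3, 0.0, -1.8]
grip_width: 0.705
```

```bash
python3 - <<'E'
from h import *
go(607.5,5,113,9.6)
im,d=get_image("side"); np.savez("side4.npz",im=im,d=d)
cv2.imwrite("pics/s4.png",cv2.resize(im[60:280,150:400,::-1],None,fx=2.6,fy=2.6,interpolation=2))
E
```

```text
R [[-0.009, 0.16, -0.987], [0.001, -0.987, -0.16], [-1.0, -0.002, 0.009]] shift [-0.8 -3.7 -4.2] roll -0.4 heading -170.8 q7 -1.6 pos [6.039e+02 6.000e-01 1.123e+02] F [ 0.32  0.03 -1.83]
```

View pics/s4.png

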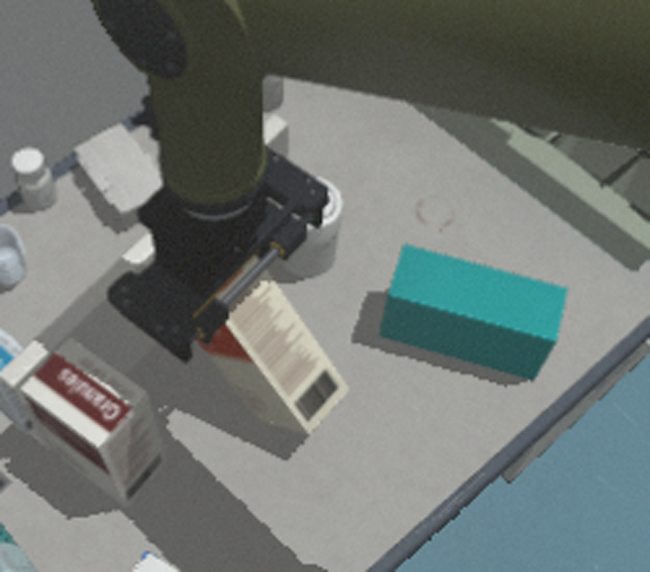

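The picture shows the carton's top edge just short of the panel, with the jar and brown carton clear. I press on gently until there is contact.

Emit:
jog_arm(
  claw=[55,55,55,55,55],
  xyz=[
    [0,0,-2],
    [0,0,-4],
    [0,0,-5],
    [0,0,-6],
    [0,0,-6],
  ],
  roll=[0,0,0,0,0],
)

```text
time: 7.8
position: [0.6103, 0.0017, 0.1122]
tool_rot: [2.129, 0.174, -2.148]
ft_force: [0.1, -0.4, -1.6]
grip_width: 0.705
```

Emit:
jog_arm(
  claw=[55,55,55,55,55],
  xyz=[
    [0,0,-1],
    [0,0,-2],
    [0,0,-3],
    [0,0,-4],
    [0,0,-4],
  ],
  roll=[0,0,0,0,0],
)

```text
time: 8.3
position: [0.6143, 0.0023, 0.1122]
tool_rot: [2.129, 0.174, -2.147]
ft_force: [-0.7, -0.2, -1.4]
grip_width: 0.701
```

```bash
python3 - <<'E'
from h import *
go(607.5,5,113,9.6)
im,d=get_image("side"); np.savez("side5.npz",im=im,d=d)
tilt('side5.npz',(233,175,290,230))
F=[]
for i in range(4): get_image("wrist"); F.append(get_state()["ft_force"])
print(np.mean(F,0),np.std(F,0))
E
```

```text
R [[-0.009, 0.16, -0.987], [0.001, -0.987, -0.16], [-1.0, -0.002, 0.008]] shift [-0.7 -3.7  6.3] roll -0.4 heading -170.8 q7 -1.61 pos [614.3   2.3 112.2] F [-0.67 -0.15 -1.38]
1650 1090 normal [-0.719 -0.119  0.685] tilt 46.8 mean [ 0.542 -0.006  0.107] min [ 0.494 -0.045  0.057] max [0.592 0.028 0.164]
[-0.08244678  0.26360124 -1.62406501] [0.68112819 0.34964395 0.20703489]
```

Emit:
jog_arm(
  claw=[55,55,55,55,55],
  xyz=[
    [0,0,-2],
    [0,0,-4],
    [0,0,-6],
    [0,0,-6],
    [0,0,-6],
  ],
  roll=[0,0,0,0,0],
)

```text
time: 9.05
position: [0.6205, 0.0034, 0.1123]
tool_rot: [2.13, 0.174, -2.147]
ft_force: [0.1, -0.3, -1.3]
grip_width: 0.704
```

```bash
python3 - <<'E'
from h import *
go(607.5,5,113,9.6)
im,d=get_image("side"); np.savez("side5.npz",im=im,d=d)
tilt('side5.npz',(233,175,290,230))
F=[]
for i in range(6): get_image("wrist"); F.append(get_state()["ft_force"])
print(np.mean(F,0),np.std(F,0)/6**.5)
c=cloud("side",d,camera_info("side")).reshape(-1,3)
p=c[(c[:,2]>.142)&(c[:,2]<.155)&(c[:,0]>.6)&(c[:,0]<.75)&(abs(c[:,1])<.22)]
n=np.array([np.cos(np.radians(9.6)),np.sin(np.radians(9.6))])
print("panel front n-coord", np.percentile(p[:,:2]@n,[0,2,5,50]), "G", get_state()["position"][:2]@n, "top est", np.array([.652,.0115])@n)
E
```

```text
R [[-0.008, 0.16, -0.987], [0.001, -0.987, -0.16], [-1.0, -0.002, 0.008]] shift [-0.6 -3.7 12.6] roll -0.4 heading -170.8 q7 -1.61 pos [620.5   3.4 112.3] F [ 0.1  -0.28 -1.27]
1557 1044 normal [-0.72  -0.122  0.684] tilt 46.9 mean [ 0.546 -0.005  0.105] min [ 0.499 -0.044  0.057] max [0.595 0.028 0.16 ]
[ 0.25096291 -0.16062439 -1.92473822] [0.18551806 0.25865198 0.27276871]
panel front n-coord [0.58724173 0.6400371  0.66941311 0.67793406] G 0.6122838905176266 top est 0.6447872567572045
```

The panel's front face was biased: brown-carton points got into my fit. I'll refit it robustly from the saved images.

```bash
python3 - <<'E'
from h import *
for n,b in(("top",(195,100,330,155)),("side",(190,95,270,220))):
    f=np.load(n+"0.npz"); c=cloud(n,f["d"],camera_info(n)); u0,v0,u1,v1=b
    p=c[v0:v1,u0:u1].reshape(-1,3); p=p[(p[:,2]>.143)&(p[:,2]<.156)&(p[:,0]>.6)]
    v=cv2.fitLine((p[:,:2]).astype(np.float32),cv2.DIST_HUBER,0,.002,.001).ravel(); 
    a=np.degrees(np.arctan2(v[1],v[0]))+90; nn=np.array([np.cos(np.radians(a)),np.sin(np.radians(a))]); 
    if nn[0]<0: nn=-nn
    r=p[:,:2]@nn; t=p[:,:2]@np.array([-nn[1],nn[0]])
    print(n,len(p),"ang",np.degrees(np.arctan2(nn[1],nn[0])),"n pct",np.percentile(r,[2,10,25,50,75,90,98]).round(4),"lat",t.min(),t.max())
    # front face points
    q=c[v0:v1,u0:u1].reshape(-1,3); q=q[(q[:,2]>.03)&(q[:,2]<.13)]; q=q[abs(q[:,:2]@nn-np.median(r))<.02]
    if len(q)>50: print(" face",len(q),np.percentile(q[:,:2]@nn,[10,50,90]))
    f0=get_state(); print(" G n,lat",f0["position"][:2]@nn,f0["position"][:2]@np.array([-nn[1],nn[0]]))
E
```

```text
top 1212 ang 9.255873 n pct [0.6669 0.6681 0.6709 0.6759 0.6808 0.6837 0.6855] lat -0.2733745307244909 -0.011582961165990242
 face 1106 [0.66672745 0.66722641 0.66776479]
 G n,lat 0.6128743565416531 -0.09646856853146346
side 761 ang 9.4082575 n pct [0.6701 0.6711 0.6729 0.6782 0.6834 0.6867 0.6888] lat -0.27460328269731926 -0.02411972528202045
 face 1676 [0.67019708 0.67102212 0.67193707]
 G n,lat 0.6126156034208242 -0.09809821240013798
```

The panel front is at n ≈ 0.669 with an angle of 9.3°. G is 3 mm off its middle, so about 11 mm remain to contact.

Emit:
jog_arm(
  claw=[55,55,55,55,55],
  xyz=[
    [0,0,-3],
    [0,0,-6],
    [0,0,-8],
    [0,0,-10],
    [0,0,-11],
  ],
  roll=[0,0,0,0,0],
)

```text
time: 9.9
position: [0.6293, 0.0047, 0.1116]
tool_rot: [2.124, 0.174, -2.152]
ft_force: [-6.9, -0.3, 0.4]
grip_width: 0.701
```

Emit:
jog_arm(
  claw=[55,55,55,55,55],
  xyz=[
    [0,0,-1],
    [0,0,-2],
    [0,0,-3],
    [0,0,-4],
    [0,0,-4],
  ],
  roll=[0,0,0,0,0],
)

```text
time: 10.4
position: [0.6318, 0.0051, 0.111]
tool_rot: [2.12, 0.173, -2.156]
ft_force: [-6.0, -0.7, 0.2]
grip_width: 0.701
```

```bash
python3 - <<'E'
from h import *
go(607.5,5,113,9.6)
im,d=get_image("side"); np.savez("side5.npz",im=im,d=d)
tilt('side5.npz',(228,170,285,225))
F=[]
for i in range(6): get_image("wrist"); F.append(get_state()["ft_force"])
print(np.mean(F,0),np.std(F,0)/6**.5)
E
```

```text
R [[-0.017, 0.16, -0.987], [-0.0, -0.987, -0.16], [-1.0, -0.002, 0.017]] shift [-1.6 -3.8 24. ] roll -0.4 heading -170.8 q7 -1.62 pos [631.8   5.1 111. ] F [-6.01 -0.71  0.17]
1728 1130 normal [-0.716 -0.112  0.689] tilt 46.4 mean [ 0.556 -0.004  0.11 ] min [ 0.504 -0.043  0.058] max [0.608 0.03  0.169]
[-5.83757823 -0.75536468  0.75549496] [0.26525161 0.26528586 0.15867252]
```

There is a firm 6 N lean on the panel at 46.4°, held for more than 0.5 s, so step 1 is met. Next I swing it upright about its foot edge.

Emit:
jog_arm(
  claw=[55,55,55,55,55],
  xyz=[
    [-4,0,10],
    [-8,0,20],
    [-11,0,32],
    [-13,0,45],
    [-13,0,45],
  ],
  roll=[0,0,0,0,0],
)

```text
time: 11.25
position: [0.5857, -0.0027, 0.1252]
tool_rot: [2.119, 0.171, -2.156]
ft_force: [-0.3, -0.4, -1.9]
grip_width: 0.702
```

```bash
python3 - <<'E'
from h import *
go(607.5,5,113,9.3)
im,d=get_image("side"); np.savez("side6.npz",im=im,d=d)
cv2.imwrite("pics/s6.png",cv2.resize(im[60:280,150:400,::-1],None,fx=2.6,fy=2.6,interpolation=2))
tilt('side6.npz',(235,165,290,230))
E
```

```text
R [[-0.017, 0.159, -0.987], [-0.002, -0.987, -0.159], [-1.0, -0.001, 0.017]] shift [ 11.8  -4.1 -22.9] roll -0.1 heading -170.8 q7 -1.59 pos [585.7  -2.7 125.2] F [-0.31 -0.38 -1.92]
2235 1287 normal [-0.836 -0.133  0.532] tilt 57.9 mean [ 0.523 -0.011  0.119] min [ 0.475 -0.048  0.047] max [0.568 0.023 0.186]
```

View pics/s6.png

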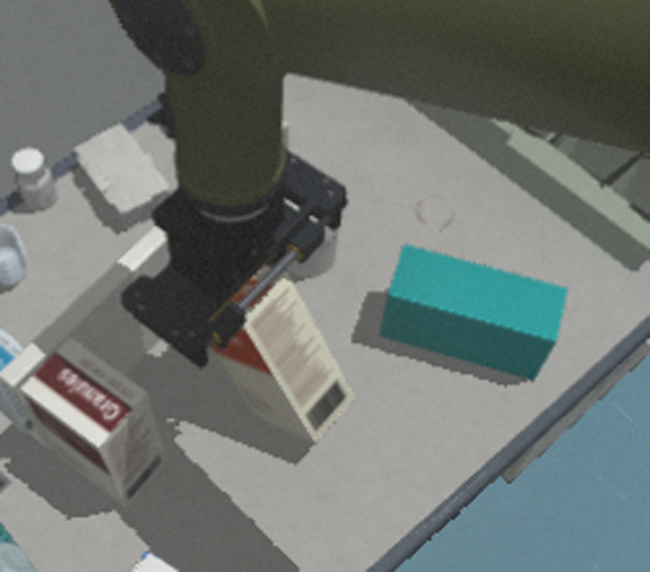

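Tilt is 58° and the foot drags. I lift it slightly so that it swings to hang under the grip, which is above its centre of mass.

Emit:
jog_arm(
  claw=[55,55,55,55,55],
  xyz=[
    [-5,0,8],
    [-10,0,16],
    [-14,0,24],
    [-14,0,24],
    [-14,0,24],
  ],
  roll=[0,0,0,0,0],
  force=3,
)

```text
time: 11.8
position: [0.5634, -0.0065, 0.1399]
tool_rot: [2.121, 0.171, -2.154]
ft_force: [0.2, 0.9, -2.3]
grip_width: 0.706
```

```bash
python3 - <<'E'
from h import *
go(607.5,5,113,9.3)
im,d=get_image("side"); np.savez("side7.npz",im=im,d=d)
tilt('side7.npz',(245,175,300,240))
E
```

```text
R [[-0.015, 0.159, -0.987], [-0.002, -0.987, -0.159], [-1.0, -0.001, 0.015]] shift [ 26.2  -4.3 -45.8] roll -0.1 heading -170.8 q7 -1.56 pos [563.4  -6.5 139.9] F [ 0.23  0.88 -2.32]
1305 537 normal [-0.988 -0.152  0.018] tilt 89.0 mean [ 0.521 -0.011  0.108] min [ 0.515 -0.042  0.014] max [0.529 0.018 0.177]
```

It hangs at 89°. I firm up the grip to lock it, carry it forward about 66 mm and lower it towards the bench.

Emit:
jog_arm(
  claw=[55,55,55,55,55],
  xyz=[
    [0,0,0],
    [0,0,0],
    [0,0,-8],
    [0,0,-18],
    [0,0,-28],
  ],
  roll=[0,0,0,0,0],
  force=12,
)

```text
time: 12.35
position: [0.5923, -0.0018, 0.1392]
tool_rot: [2.122, 0.171, -2.154]
ft_force: [1.0, 0.8, -2.4]
grip_width: 0.701
```

Emit:
jog_arm(
  claw=[55,55,55,55,55],
  xyz=[
    [2,0,-10],
    [4,0,-20],
    [6,0,-30],
    [8,0,-38],
    [8,0,-38],
  ],
  roll=[0,0,0,0,0],
)

```text
time: 12.85
position: [0.6304, 0.0047, 0.1299]
tool_rot: [2.121, 0.173, -2.155]
ft_force: [1.2, -0.8, -1.5]
grip_width: 0.704
```

```bash
python3 - <<'E'
from h import *
go(607.5,5,113,9.3)
im,d=get_image("side"); np.savez("side8.npz",im=im,d=d)
cv2.imwrite("pics/s8.png",cv2.resize(im[60:280,130:380,::-1],None,fx=2.6,fy=2.6,interpolation=2))
tilt('side8.npz',(215,155,270,220))
E
```

```text
R [[-0.016, 0.16, -0.987], [-0.0, -0.987, -0.16], [-1.0, -0.002, 0.016]] shift [17.2 -3.9 22.3] roll -0.1 heading -170.8 q7 -1.62 pos [630.4   4.7 129.9] F [ 1.19 -0.79 -1.51]
1802 599 normal [-0.987 -0.157  0.016] tilt 89.1 mean [ 0.588 -0.     0.097] min [ 0.582 -0.031  0.01 ] max [0.595 0.029 0.168]
```

View pics/s8.png

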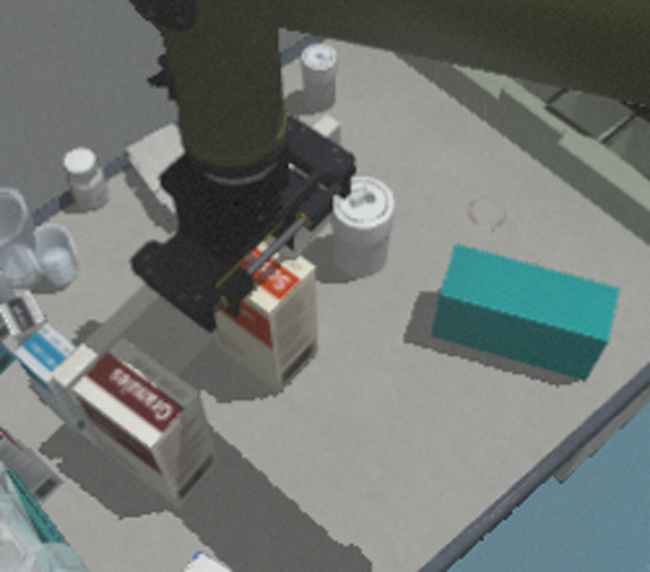

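The carton is upright, with a gap of about 5 mm to the panel and the foot about 9 mm up. I advance 3 mm, then lower it.

Emit:
jog_arm(
  claw=[55,55,55,55,55],
  xyz=[
    [0,0,-2],
    [2,0,-3],
    [4,0,-3],
    [6,0,-3],
    [7,0,-3],
  ],
  roll=[0,0,0,0,0],
)

```text
time: 13.4
position: [0.6328, 0.0051, 0.1256]
tool_rot: [2.122, 0.171, -2.154]
ft_force: [-5.1, -0.6, 12.6]
grip_width: 0.704
```

Emit:
jog_arm(
  claw=[55,55,55,55,55],
  xyz=[
    [1,0,0],
    [2,0,0],
    [2,0,0],
    [2,0,0],
    [2,0,0],
  ],
  roll=[0,0,0,0,0],
  force=3,
)

```text
time: 13.9
position: [0.6328, 0.0051, 0.1239]
tool_rot: [2.122, 0.171, -2.154]
ft_force: [-1.2, 0.1, 4.2]
grip_width: 0.703
```

```bash
python3 - <<'E'
from h import *
go(607.5,5,113,9.3)
im,d=get_image("side"); np.savez("side9.npz",im=im,d=d)
tilt('side9.npz',(215,155,270,220))
E
```

```text
R [[-0.015, 0.159, -0.987], [-0.002, -0.987, -0.159], [-1.0, -0.001, 0.015]] shift [11.3 -4.  24.8] roll -0.1 heading -170.8 q7 -1.62 pos [632.8   5.1 123.9] F [-1.21  0.05  4.18]
1753 568 normal [-0.989 -0.151  0.008] tilt 89.6 mean [0.589 0.001 0.095] min [ 0.584 -0.031  0.011] max [0.595 0.029 0.163]
```

It stands on the bench at 89.6° with a gap of about 3 mm (middle about 46 mm from the face, limit 53). I release it and withdraw straight up.

Emit:
jog_arm(
  claw=[66,72,80,87,87],
  xyz=[
    [0,0,0],
    [0,0,0],
    [0,0,0],
    [0,0,0],
    [0,0,0],
  ],
  roll=[0,0,0,0,0],
)

```text
time: 14.45
position: [0.6328, 0.005, 0.1236]
tool_rot: [2.122, 0.171, -2.154]
ft_force: [0.5, -0.4, 1.2]
grip_width: 0.972
```

Emit:
jog_arm(
  claw=[87,87,87,87,87],
  xyz=[
    [-10,0,0],
    [-30,0,0],
    [-60,0,0],
    [-90,0,0],
    [-120,0,0],
  ],
  roll=[0,0,0,0,0],
)

```text
time: 14.95
position: [0.6346, 0.0053, 0.2456]
tool_rot: [2.122, 0.171, -2.153]
ft_force: [-0.9, 0.3, -0.1]
grip_width: 1.001
```

Emit:
jog_arm(
  claw=[87,87,87,87,87],
  xyz=[
    [-10,0,40],
    [-10,0,90],
    [-10,0,130],
    [-10,0,150],
    [-10,0,150],
  ],
  roll=[0,0,0,0,0],
)

```text
time: 15.45
position: [0.485, -0.0193, 0.2592]
tool_rot: [2.123, 0.167, -2.151]
ft_force: [1.0, -0.1, 0.4]
grip_width: 1.0
```

```bash
python3 - <<'E'
from h import *
im,d=get_image("side"); np.savez("sideA.npz",im=im,d=d)
tilt('sideA.npz',(215,155,270,220))
it,dt=get_image("top")
cv2.imwrite("pics/fin.png",np.hstack([cv2.resize(im[70:270,130:330,::-1],(400,400)),cv2.resize(it[80:280,130:330,::-1],(400,400))]))
for n,dd in(("side",d),("top",dt)):
    c=cloud(n,dd,camera_info(n)).reshape(-1,3); p=c[(abs(c[:,2]-.16)<.004)&(abs(c[:,1]-.005)<.055)&(c[:,0]>.56)&(c[:,0]<.69)]
    if len(p)>50: r=cv2.minAreaRect((p[:,:2]*1000).astype(np.float32)); print(n,len(p),r)
    for nm,x,y,h in(("brown",.599,.150,.16),("jar",.645,-.137,.096)):
        q=c[(abs(c[:,2]-h)<.006)&(np.hypot(c[:,0]-x,c[:,1]-y)<.06)]; print(n,nm,len(q),(q.min(0)+q.max(0)).round(4)/2 if len(q) else 0)
f=np.load("top0.npz"); c=cloud("top",f["d"],camera_info("top")).reshape(-1,3)
for nm,x,y,h in(("brown",.599,.150,.16),("jar",.645,-.137,.096)):
    q=c[(abs(c[:,2]-h)<.006)&(np.hypot(c[:,0]-x,c[:,1]-y)<.06)]; print("start",nm,len(q),(q.min(0)+q.max(0)).round(4)/2)
E
```

```text
2465 908 normal [0.009 0.004 1.   ] tilt 0.6 mean [0.479 0.057 0.371] min [0.437 0.03  0.369] max [0.513 0.081 0.373]
side 655 ((630.7667846679688, 5.640571594238281), (86.15900421142578, 60.79107666015625), 9.438279151916504)
side brown 1085 [0.6029  0.1523  0.15875]
side jar 4 [ 0.69885 -0.11355  0.09395]
top 1128 ((628.4584350585938, 3.377452850341797), (83.2098159790039, 59.86072540283203), 9.120820999145508)
top brown 1287 [0.59865 0.1501  0.1593 ]
top jar 683 [ 0.65965 -0.1374   0.0958 ]
start brown 1291 [0.60375 0.1503  0.1599 ]
start jar 674 [ 0.6594 -0.1371  0.096 ]
```

View pics/fin.png

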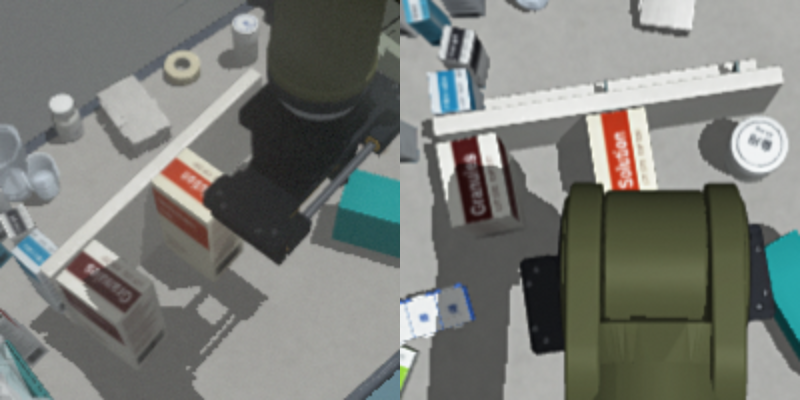

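Final picture: the carton stands upright and square in front of the panel, between the brown carton and the jar, with the arm clear. From the measurements its middle is 46–48 mm from the face (limit 53), the yaw error is under 0.3°, and the top is at z = 0.16. I'm handing in.

```bash
python3 -c "
from h import *
tilt('sideA.npz',(205,165,240,215)); print(order.close_job())"
```

```text
1219 753 normal [-0.168  0.986  0.005] tilt 89.7 mean [0.625 0.035 0.092] min [0.583 0.025 0.011] max [0.675 0.046 0.162]
the job is handed in; nothing more can be done
None
```

The carton is standing upright in front of the panel, in the gap between the brown-banded carton and the jar. I handed the job in at about 15.5 s of the 67 s allowed; no verdict was reported.

**What I did:**
- **Lean:** I gripped the carton lightly across its 61 mm width so it could pivot, tipped it up on its foot edge and squared it to the panel. I then leaned its top on the panel at 46°, with about 6 N of contact held for more than 0.5 s.
- **Standing it up:** I did not push the foot in along the bench as the task describes. The foot dragged when I swung the carton back, so I let it hang upright in the light grip and carried it to the panel. I set it on its foot there, released it and withdrew.

**Last checks:**
- **Tilt and yaw:** its left side face measured within about 0.3° of vertical. Just before release, its front face was about 0.4° from vertical. It is square to the panel within about 0.3°.
- **Position:** its middle is 46–48 mm from the face (limit 53, perfectly flush is 43), so a gap of about 3–5 mm remains. It is within a few millimetres of the panel's mid width.
- **Bystanders:** the jar moved less than 1 mm. The brown carton was never touched; its measured position differs by 5 mm in the top view, where a few edge pixels are uncertain, against the 20 mm limit.

**What disagreed:**
- My first estimate of the panel face was about 24 mm too near, because points from the brown carton got into the fit. I refitted it before making contact.
- The side and top cameras differ by about 4 mm on where the panel is, so I only compared distances within the same camera.

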